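# Empty the clay trimmings tray into the round bucket and keep it raised

### The arm

A 7-joint arm with a two-finger parallel gripper is mounted at the origin on the work surface. World frame = base frame: x ahead of the robot, y to its left, z up, the work surface at z = 0. Lengths are in m, angles in rad, forces in N, time in s.
With the tool pointing down it reaches from about 0.425 to 0.875 m from the base axis. Payload 9.9 kg.
Tool frame: the origin (TCP) lies where the fingers leave the gripper's body, on its centre line; the fingertips stand 73 mm ahead of it and the grasp point (between the pads) lies 54 mm ahead of it; z points along the fingers, y is the line along which they close (so a half turn about z gives the same grasp; the last joint's range is limited). The gripper opens to 85 mm and grips with 20 to 120 N. Pads are 22 mm wide; open, the fingers measure 114 mm over their backs; the gripper's body (76 mm by 85 mm) begins 54 mm behind the grasp point. The pads swing forward as they close: fully open they stand 13 mm farther back than shut.
Start: joints at [-0.084, 0.576, 0.025, 1.437, -0.015, 1.129, -0.057], TCP at [0.675, 0, 0.304] pointing down, gripper open.
Joint ranges: [-2.76, 2.76], [-0.34, 2.15], [-1.52, 1.57], [0.19, 2.46], [-1.09, 4.23], [0.17, 1.99], [-2.82, 2.82]. Speed limits (rad/s): [2.22, 2.22, 3.01, 3.01, 3.14, 3.14, 3.14].

### API

Orientations are given as a unit quaternion [w, x, y, z].
In Python, from plant import ctrl, cams, workorder gives the robot as it stands.
- The arm moves only by the tool servo_tool, never from a script. Its arguments are lists of equal length, an entry for each row: "turn": the turn, a rotation vector about the tool's x, y, z as a fraction of full scale, a list of three; "slide": the shift along the tool's x, y, z as a fraction of full scale, a list of three; "jaw": the opening, from -1 (shut) to 1 (fully open), so that 0 is half open. In form: {"turn": [[wx, wy, wz], ...], "slide": [[dx, dy, dz], ...], "jaw": [jaw, ...]}. A call has 1 to 20 rows; each row shifts and turns the commanded pose from where the row before left it, along the tool's axes as they then stand; what a row does not reach is not made up. Full scale, the value 1, is 150 mm for a shift and 180 degrees for a turn. A row lasts 1/12 s, in which the tool goes at most 41.7 mm and 7.16 degrees, less where a joint would pass 70% of its speed; a pose out of reach is approached as far as the arm can. A call with a number of a shift or a turn outside -1 to 1 is refused whole. A call with a gripper value outside its range is refused whole. The fingers move at their own pace and stop on an object; the grip force is fixed at half the most. Time passes only in rows, so rows that do not move let the fingers close. It gives the time, the measured TCP pose, the force, the opening and the grip force at its end, in the units of the state.
- ctrl.get_state(): the state, without advancing time (a new reading comes with each control period).
- cams.grab_frame(name): name is "scene" or "side" or "wrist"; returns the picture (420x560x3 uint8, red, green, blue); there is no depth.
- cams.get_calibration(name): a dict with "vfov" (degrees; the focal length in pixels is half the picture's height over the tangent of half this angle, whatever the lens; pixels are square), "cx", "cy" (the principal point, pixels), "world_to_cam" (4x4, takes a point from world to camera coordinates); the wrist camera has in their place "T_tool_cam" (4x4, takes a point from camera to tool coordinates, whose origin is the TCP and whose axes are the flange's). Camera axes: x right, y down, z forward; pixel columns grow to the right and rows downward; lengths in m; the calibration is good to about 2 mm. A picture is of the moment at which its call begins: read the wrist's pose just before it. get_calibration takes no time and is no camera call.
- workorder.job_done(): hands the job in; it is judged then, once.
The state is a dict: "time": time; "joint_pos": joint angles; "dq": joint speeds; "tau": joint torques, N m; "ee_pos": TCP position; "tool_rot": TCP orientation; "wrist_force": force on the tool from outside, world axes, zero at the start; "wrist_torque": the same for the moment, N m; "finger_gap": opening from 0.0 (shut) to 1.0 (fully open); "finger_force": force on a finger pad.
Only numpy, scipy, OpenCV 4.12 (cv2) and the standard library are available. Lean on these libraries where they do the work, as an engineer would, in place of code of your own. Each camera call takes 0.05 s, during which the arm holds its last target. There are 200 camera calls.

### The job

Take the aluminium trimmings tray by its bridge handle, draw it level up out of its wooden holder without losing any clay, and tip it open end down over the round bucket so that all four clay lumps slide in (not into the square tub, not on the table). Finish while still holding the emptied tray: raised clear above the bucket's mouth, its open end still pointing steeply down (about 45 degrees or more) over the bucket, held still and clear of the bucket. Leave everything else on the table where it is.

Things in the scene. Friction and masses are not known exactly. Their poses are not given: they have to be found in the camera images.
- tray: loose trimmings tray of bare aluminium, about 0.2 kg, 140 mm long (own x) x 104 mm wide (own y), metal 4 mm thick; walls 28 mm high along both sides and at the back (-x end), the +x end quite open. A fixed bridge handle stands over its middle. Origin: centre of the underside, z up. At the start it stands level in the holder, carrying the four clay lumps
- tray_grip (a point): middle of the tray's handle bar, 70 mm above the tray's origin, same axes as the tray. The bar is wood, flat-sided, runs along y from side to side (clear length 94 mm between its uprights), 14 mm thick in x and 16 mm high (62 to 78 mm above the tray's underside)
- tray_lip (a point): middle of the lower edge of the tray's open end, 70 mm along +x from the tray's origin
- holder: fixed wooden holder of the tray: an open-topped well, 166 mm (own x) x 130 mm outside, 42 mm high, on a 190 x 150 mm foot 6 mm thick; 148 x 112 mm inside, so 4 mm of play all round; inner floor 9 mm above the table. Origin: centre of the underside; its x points to the tray's open end, roughly towards the robot
- bucket: fixed round white plastic bucket, the only round open container of its size: outer diameter 172 mm at the mouth (180 mm over the band below the rim), inner 164 mm at the mouth and 148 mm at the floor, 110 mm high. Origin: centre of the underside
- bucket_in (a point): centre of the bucket's inner floor, 6 mm above the table
- tub: fixed square white plastic tub for waste plaster, 150 x 150 mm, 80 mm high, with plaster in it; not to be used. Origin: centre of the underside
- lump0: loose lump of clay with rounded corners, 28 x 26 x 26 mm, about 30 g, lying in the tray; it begins to slide when the tray's floor is tipped some 26 to 34 degrees. Origin: centre of its underside as built
- lump1: loose lump of clay with rounded corners, 30 x 24 x 22 mm, about 30 g, lying in the tray; it begins to slide when the tray's floor is tipped some 26 to 34 degrees. Origin: centre of its underside as built
- lump2: loose lump of clay with rounded corners, 24 x 28 x 28 mm, about 30 g, lying in the tray; it begins to slide when the tray's floor is tipped some 26 to 34 degrees. Origin: centre of its underside as built
- lump3: loose lump of clay with rounded corners, 26 x 26 x 24 mm, about 30 g, lying in the tray; it begins to slide when the tray's floor is tipped some 26 to 34 degrees. Origin: centre of its underside as built
- jar_a: bystander: closed clear jar, 62 mm across, 68 mm high, origin under its centre; to be left where it is
- jar_b: bystander: closed clear jar, 58 mm across, 62 mm high, origin under its centre; to be left where it is
- cup: bystander: empty clear plastic cup, 76 mm across the rim, 85 mm high, origin under its centre; to be left where it is
- brush: bystander: paint brush 190 mm long lying on the table along its own x; to be left where it is
- cap: bystander: red bottle cap, 42 mm across, 14 mm high, origin under its centre; to be left where it is
- collar: bystander: yellow plastic ring, 48 mm across, 12 mm high, origin under its centre; to be left where it is
- sponge: bystander: orange sponge block 55 x 85 x 30 mm, origin under its centre; to be left where it is
There are look-alikes about, which are no part of the job. Several things look just like the holder: the one meant starts farthest from the robot's base.

How it is judged:
On the way:
1. the tray is drawn up out of its holder, near level, with all four lumps in it (z of tray in the frame of holder above 0.05 m and angle between tray's own z axis and vertical below 0.4 rad and contact force between tray and the fingers above 1 N and x of lump0 in the frame of tray between -0.07 and 0.072 m and y of lump0 in the frame of tray between -0.05 and 0.05 m and z of lump0 in the frame of tray between 0 and 0.045 m and x of lump1 in the frame of tray between -0.07 and 0.072 m and y of lump1 in the frame of tray between -0.05 and 0.05 m and z of lump1 in the frame of tray between 0 and 0.045 m and x of lump2 in the frame of tray between -0.07 and 0.072 m and y of lump2 in the frame of tray between -0.05 and 0.05 m and z of lump2 in the frame of tray between 0 and 0.045 m and x of lump3 in the frame of tray between -0.07 and 0.072 m and y of lump3 in the frame of tray between -0.05 and 0.05 m and z of lump3 in the frame of tray between 0 and 0.045 m), for 0.2 s.
At the end, for the whole second after the job is handed in: all four lumps lie inside the round bucket (within 80 mm of its axis, below 90 mm); the tray is held in the fingers, its open end pointing at least 36 degrees below level, the lip above 114 mm (the rim is at 110 mm) and within 110 mm of the bucket's axis, not touching the bucket, and still (horizontal distance between each of lump0, lump1, lump2, lump3 and bucket_in below 0.08 m and height (world z) of each of lump0, lump1, lump2, lump3 below 0.09 m and angle between tray's own x axis and vertical above 2.2 rad and height (world z) of tray_lip above 0.114 m and horizontal distance between tray_lip and bucket_in below 0.11 m and contact force between tray and the fingers above 1 N and contact force between tray and bucket below 0.3 N and linear speed of tray below 0.05 m/s and angular speed of tray below 0.3 rad/s); the arm keeps its last pose, push and grip.
It fails at once if a bystander is moved by more than 40 mm (distance of any of jar_a, jar_b, cup, brush, cap, collar, sponge from where it was at the start of the episode above 0.04 m).
It also fails if it takes over 56 s, if anything falls off the work surface, if the arm or the gripper's body presses on something with over 40 N, if the wrist force passes 120 N, or if a joint passes its speed limit or range.

## Working session

There is one attempt and no reset: what is moved stays moved. The work goes in short steps, Python scripts to look and compute and a tool call to move; the robot and the scene stay as the last step left them, time stands still between calls to the robot, and variables do not carry over. Pictures are saved under pics/ and viewed, at most 10 in all, crops included, and the job is handed in when it is done.

Besides the shell and the picture viewer there is one more tool, called after ">>>" in YAML: its name, and indented under it one key for each argument. servo_tool: Moves the arm, as the interface text tells. Its arguments: {"type":"object","properties":{"turn":{"type":"array","items":{"type":"array","items":{"type":"number"}}},"slide":{"type":"array","items":{"type":"array","items":{"type":"number"}}},"jaw":{"type":"array","items":{"type":"number"}}},"required":["turn","slide","jaw"]}

```bash
mkdir -p pics; python3 - <<'E'
from plant import ctrl,cams
import cv2
for n in("scene","side","wrist"):
    f=cams.grab_frame(n); cv2.imwrite(f"pics/{n}0.png",f[:,:,::-1])
    c=cams.get_calibration(n); print(n,c)
print(ctrl.get_state())
a=cv2.imread("pics/scene0.png");cv2.imwrite("pics/scene0b.png",cv2.resize(a,(800,600)))
a=cv2.imread("pics/side0.png");cv2.imwrite("pics/side0b.png",cv2.resize(a,(800,600)))
E
```

```text
scene {'vfov': 48.3004273774868, 'cx': 275.7481554773046, 'cy': 216.7917878421795, 'world_to_cam': array([[ 5.61089853e-01,  8.27754270e-01, -1.02241672e-03,
        -2.85150822e-01],
       [ 6.35678174e-01, -4.31682329e-01, -6.39971582e-01,
        -2.83542824e-01],
       [-5.30180569e-01,  3.58431633e-01, -7.68397897e-01,
         1.46739213e+00],
       [ 0.00000000e+00,  0.00000000e+00,  0.00000000e+00,
         1.00000000e+00]])}
side {'vfov': 53.199003311607946, 'cx': 282.43532487844413, 'cy': 210.22852348530674, 'world_to_cam': array([[-0.94859424, -0.3163911 , -0.00810181,  0.47636858],
       [-0.15538825,  0.48787597, -0.8589712 ,  0.16107464],
       [ 0.27572352, -0.81355621, -0.5119598 ,  0.96371569],
       [ 0.        ,  0.        ,  0.        ,  1.        ]])}
wrist {'vfov': 70.08885952707905, 'cx': 283.19633533884917, 'cy': 209.05867604998906, 'T_tool_cam': array([[-3.04693934e-04, -9.64652638e-01, -2.63524562e-01,
         6.61803411e-02],
       [ 9.99999844e-01, -1.70601052e-04, -5.31727023e-04,
        -1.52094262e-03],
       [ 4.67974308e-04, -2.63524683e-01,
[... 155 characters left out ...]
s': array([-0.08381387,  0.57635848,  0.02484131,  1.43769979, -0.01499826,
        1.12899277, -0.05646565]), 'dq': array([ 0.00052289, -0.00196134, -0.00244646, -0.00228648, -0.00188102,
       -0.00113673, -0.00112614]), 'tau': array([ 3.53695883e-03, -7.66262698e+01,  2.25340560e+00, -2.86181796e+01,
        1.58117601e-02,  9.86463390e-03, -3.06662548e-05]), 'ee_pos': array([6.74757415e-01, 2.89158627e-05, 3.03232735e-01]), 'tool_rot': array([-4.29080166e-04,  7.07075449e-01,  7.07137825e-01, -4.70791134e-04]), 'wrist_force': array([ 0.82502548,  0.51209813, -1.51018818]), 'wrist_torque': array([0.00491765, 0.00148797, 0.04417144]), 'finger_force': 0.0, 'finger_gap': 1.0004566987207257}
```

View pics/scene0b.png

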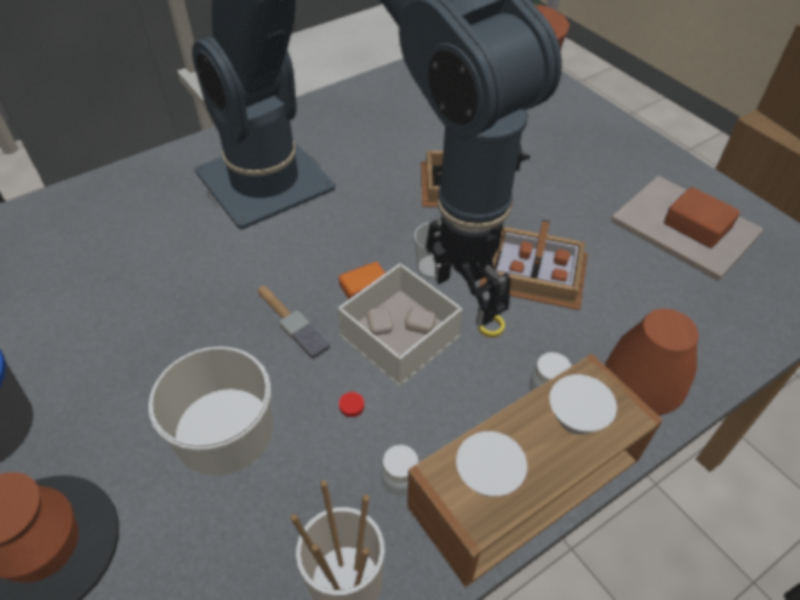

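View pics/side0b.png

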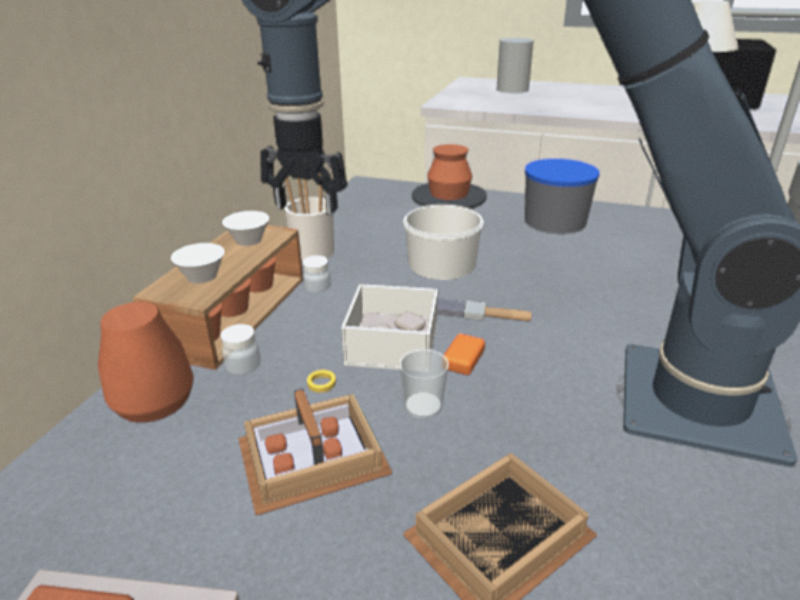

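The first view shows two holder look-alikes. One is empty, at side (500,525) / scene (440,178), near the base. The other holds the tray with four lumps, at side (315,455) / scene (540,265), and is farther out, so it is the one meant. The round bucket is at scene (212,405) / side (443,240). The square tub at scene (400,320) and the blue-lidded drum and brush pot are not. Next, close crops.

```bash
python3 - <<'E'
import cv2,numpy as np
s=cv2.imread("pics/scene0.png");d=cv2.imread("pics/side0.png")
z=lambda a,x,y,w,h:cv2.resize(a[y:y+h,x:x+w],(400,300),interpolation=cv2.INTER_CUBIC)
o=np.vstack([np.hstack([z(s,330,145,100,75),z(d,160,265,120,90)]),np.hstack([z(s,96,232,112,84),z(d,270,130,80,60)])])
cv2.imwrite("pics/crop1.png",o)
E
```

```text
(no output)
```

View pics/crop1.png

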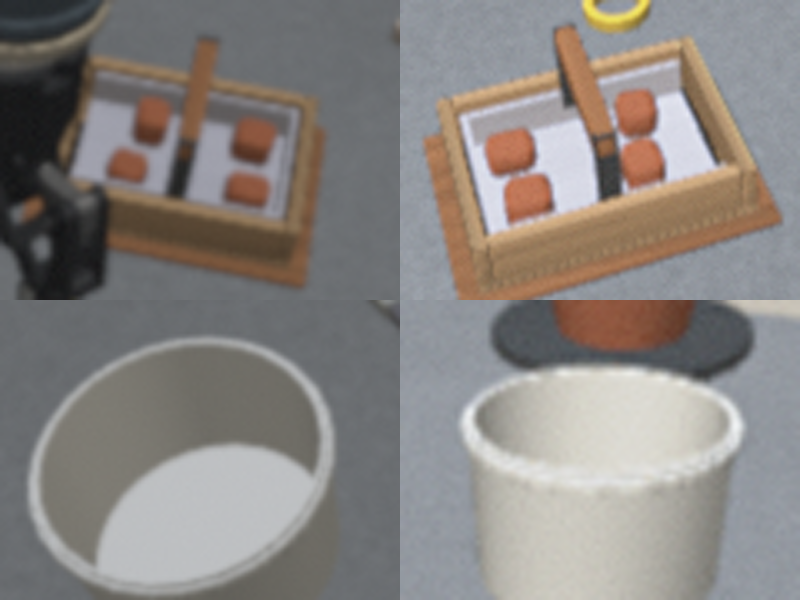

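```bash
cat > h.py <<'E'
import numpy as np
from plant import ctrl,cams
from scipy.spatial.transform import Rotation as R
def ray(n,p):
    c=cams.get_calibration(n);f=210/np.tan(np.radians(c['vfov']/2));p=np.asarray(p,float)
    d=np.array([(p[0]-c['cx'])/f,(p[1]-c['cy'])/f,1])
    if n=="wrist":
        s=ctrl.get_state();q=s['tool_rot'];r=R.from_quat(np.r_[q[1:],q[0]]).as_matrix();T=c['T_tool_cam']
        return s['ee_pos']+r@T[:3,3],r@T[:3,:3]@d
    W=c['world_to_cam'];return -W[:3,:3].T@W[:3,3],W[:3,:3].T@d
def at(n,p,z):
    o,d=ray(n,p);return o+d*(z-o[2])/d[2]
def tri(*nps):
    A=np.zeros((3,3));b=np.zeros(3);L=[]
    for n,p in nps:
        o,d=ray(n,p);d=d/np.linalg.norm(d);P=np.eye(3)-np.outer(d,d);A+=P;b+=P@o;L.append((o,P))
    x=np.linalg.solve(A,b);return x,[np.linalg.norm(P@(x-o))*1e3 for o,P in L]
E
python3 - <<'E'
from h import *
from scipy.optimize import least_squares
np.set_printoptions(precision=4,suppress=True)
S=lambda u,v:("scene",(330+u*.25,145+v*.25)); D=lambda u,v:("side",(160+(u-400)*.3,265+v*.3))
print("bar far",tri(S(208,40),D(567,30)),at(*S(208,40),.087),at(*D(567,30),.087))
print("bar near",tri(S(190,145),D(601,136)),at(*S(190,145),.087),at(*D(601,136),.087))
for p in[(440,102),(687,40),(754,168),(490,240)]:print("hold side",at(*D(*p),.042))
for p in[(95,60),(318,100),(295,235)]:print("hold scene",at(*S(*p),.042))
a=[(30,478),(60,410),(120,360),(215,337),(290,362),(333,440),(318,500),(270,550),(200,580),(130,588),(70,565),(42,525)]
b=[(460,425),(500,382),(600,367),(700,378),(742,425),(720,462),(670,480),(600,486),(540,480),(480,455)]
for n,q in(("scene",[(96+u*.28,232+(v-300)*.28) for u,v in a]),("side",[(270+(u-400)*.2,130+(v-300)*.2) for u,v in b])):
    P=np.array([at(n,p,.11)[:2] for p in q]);r=least_squares(lambda c:np.hypot(*(P-c[:2]).T)-c[2],[.5,.3,.09]);print(n,r.x,np.abs(r.fun).max())
E
```

```text
bar far (array([0.5385, 0.311 , 0.1271]), [np.float64(3.132874194095499), np.float64(3.1328741940955176)]) [0.5073 0.3448 0.087 ] [0.5669 0.2703 0.087 ]
bar near (array([0.5377, 0.305 , 0.0378]), [np.float64(5.48772276218192), np.float64(5.487722762182145)]) [0.5737 0.2687 0.087 ] [0.5069 0.3472 0.087 ]
hold side [0.6394 0.3092 0.042 ]
hold side [0.5164 0.2072 0.042 ]
hold side [0.4345 0.3018 0.042 ]
hold side [0.5541 0.3981 0.042 ]
hold scene [0.4461 0.3053 0.042 ]
hold scene [0.5623 0.4058 0.042 ]
hold scene [0.6433 0.3059 0.042 ]
scene [ 0.5233 -0.3362  0.087 ] 0.00221748818596422
side [ 0.5185 -0.3315  0.0929] 0.00595335007116729
```

>>> servo_tool:
  turn:
    - [0,0,0]
    - [0,0,0]
    - [0,0,0]
    - [0,0,0]
    - [0,0,0]
    - [0,0,0]
    - [0,0,0]
    - [0,0,0]
    - [0,0,0]
    - [0,0,0]
    - [0,0,0]
    - [0,0,0]
    - [0,0,-0.037]
    - [0,0,-0.037]
    - [0,0,-0.037]
    - [0,0,-0.037]
    - [0,0,-0.037]
    - [0,0,-0.037]
    - [0,0,0]
    - [0,0,0]
  slide:
    - [0.17,-0.0756,0.03]
    - [0.17,-0.0756,0.03]
    - [0.17,-0.0756,0.03]
    - [0.17,-0.0756,0.03]
    - [0.17,-0.0756,0.03]
    - [0.17,-0.0756,0.03]
    - [0.17,-0.0756,0.03]
    - [0.17,-0.0756,0.03]
    - [0.17,-0.0756,0.03]
    - [0.17,-0.0756,0.03]
    - [0.17,-0.0756,0.03]
    - [0.17,-0.0756,0.03]
    - [0,0,0]
    - [0,0,0]
    - [0,0,0]
    - [0,0,0]
    - [0,0,0]
    - [0,0,0]
    - [0,0,0]
    - [0,0,0]
  jaw: [1,1,1,1,1,1,1,1,1,1,1,1,1,1,1,1,1,1,1,1]

```text
time: 1.82
ee_pos: [0.5389, 0.3058, 0.2497]
tool_rot: [-0.0, 0.425, 0.905, -0.0]
wrist_force: [0.7, 0.9, -0.3]
finger_gap: 1.003
finger_force: 0.0
```

```bash
python3 - <<'E'
from h import *
import cv2
s=ctrl.get_state();print(s['time'],s['ee_pos'],s['tool_rot'],s['joint_pos'])
f=cams.grab_frame("wrist");cv2.imwrite("pics/w1.png",cv2.resize(f[:,:,::-1],(800,600)))
E
```

```text
1.8167 [0.53892416 0.3057568  0.24965044] [-2.74252550e-04  4.24673447e-01  9.05346547e-01 -1.31087782e-04] [-0.47244749  0.54482029 -0.18897536  1.65839912  0.11952129  0.95018735
 -0.01075814]
```

View pics/w1.png

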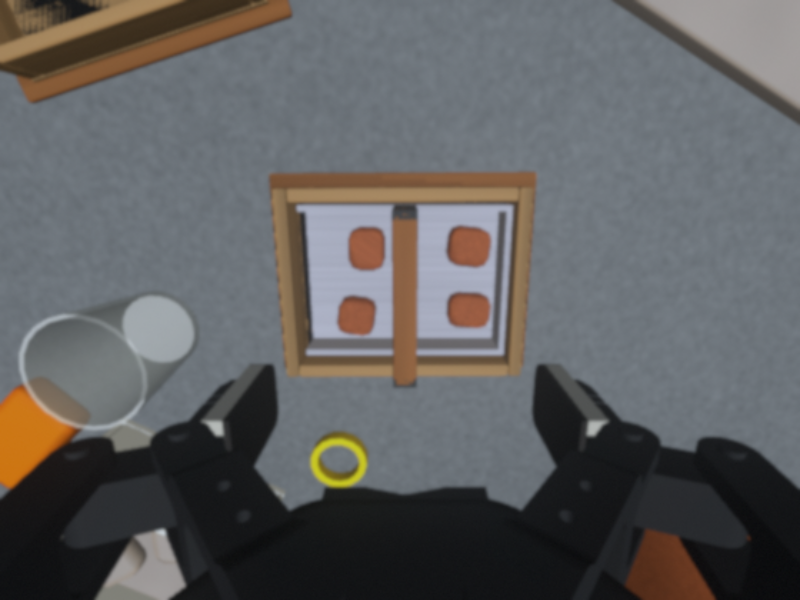

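The wrist view shows the tray in its holder. The bar runs from (404,217) to (403,377), parallel to tool x, and the open end is at the left, towards the robot. The lumps are well clear of the fingers.

```bash
python3 - <<'E'
from h import *
s=ctrl.get_state();q=s['tool_rot'];r=R.from_quat(np.r_[q[1:],q[0]]).as_matrix()
for p in[(404,217),(403.5,377),(404,297)]:
    P=at("wrist",np.array(p)/1.42857,.087);print(P,r.T@(P-s['ee_pos']))
for p in[(290,195),(517,195),(522,362),(290,362)]:
    P=at("wrist",np.array(p)/1.42857,.042);print("in",P,r.T@(P-s['ee_pos']))
E
```

```text
[0.50598355 0.3425164  0.087     ] [ 0.0492046  -0.00184095  0.16270572]
[0.56522607 0.27063414 0.087     ] [-0.04394372 -0.00219714  0.16268184]
[0.53420461 0.30849466 0.087     ] [ 0.00500158 -0.00186977  0.16269433]
in [0.44425045 0.3044506  0.042     ] [ 0.0593547  -0.07363489  0.20773446]
in [0.55410074 0.39564104 0.042     ] [0.05931517 0.06913337 0.2076825 ]
in [0.63524973 0.31561522 0.042     ] [-0.0540946   0.08042557  0.20764916]
in [0.51057561 0.2120361  0.042     ] [-0.05411353 -0.08166165  0.20770814]
```

>>> servo_tool:
  turn:
    - [0,0,0]
    - [0,0,0]
    - [0,0,0]
    - [0,0,0]
    - [0,0,0]
    - [0,0,0]
    - [0,0,0]
    - [0,0,0]
    - [0,0,0]
    - [0,0,0]
    - [0,0,0]
    - [0,0,0]
    - [0,0,0]
    - [0,0,0]
    - [0,0,0]
    - [0,0,0]
    - [0,0,0]
    - [0,0,0]
    - [0,0,0]
    - [0,0,0]
  slide:
    - [0.02,-0.013,0.1]
    - [0,0,0.1]
    - [0,0,0.1]
    - [0,0,0.1]
    - [0,0,0.1]
    - [0,0,0.1]
    - [0,0,0.08]
    - [0,0,0.05]
    - [0,0,0.05]
    - [0,0,0]
    - [0,0,0]
    - [0,0,0]
    - [0,0,0]
    - [0,0,0]
    - [0,0,0]
    - [0,0,0]
    - [0,0,0]
    - [0,0,0]
    - [0,0,0]
    - [0,0,0]
  jaw: [1,1,1,1,1,1,1,1,1,1,-1,-1,-1,-1,-1,-1,-1,-1,-1,-1]

```text
time: 3.53
ee_pos: [0.5358, 0.3073, 0.1335]
tool_rot: [0.0, 0.423, 0.906, 0.0]
wrist_force: [-0.1, 0.8, 6.0]
finger_gap: 0.154
finger_force: 59.6
```

>>> servo_tool:
  turn:
    - [0,0,0]
    - [0,0,0]
    - [0,0,0]
    - [0,0,0]
    - [0,0,0]
    - [0,0,0]
    - [0,0,0]
    - [0,0,0]
    - [0,0,0]
    - [0,0,0]
    - [0,0,0]
    - [0,0,0]
    - [0,0,0]
    - [0,0,0]
    - [0,0,0]
    - [0,0,0]
    - [0,0,0]
    - [0,0,0]
    - [0,0,0]
    - [0,0,0]
  slide:
    - [0,0,-0.02]
    - [0,0,-0.04]
    - [0,0,-0.06]
    - [0,0,-0.07]
    - [0,0,-0.07]
    - [0,0,-0.07]
    - [0,0,-0.07]
    - [0,0,-0.07]
    - [0,0,-0.07]
    - [0,0,-0.07]
    - [0,0,-0.07]
    - [0,0,-0.07]
    - [0,0,-0.07]
    - [0,0,-0.07]
    - [0,0,-0.07]
    - [0,0,-0.06]
    - [0,0,-0.04]
    - [0,0,-0.02]
    - [0,0,0]
    - [0,0,0]
  jaw: [-1,-1,-1,-1,-1,-1,-1,-1,-1,-1,-1,-1,-1,-1,-1,-1,-1,-1,-1,-1]

```text
time: 5.2
ee_pos: [0.5354, 0.307, 0.2946]
tool_rot: [-0.0, 0.423, 0.906, -0.0]
wrist_force: [0.6, -0.0, -3.5]
finger_gap: 0.151
finger_force: 58.6
```

```bash
python3 - <<'E'
from h import *
import cv2
s=ctrl.get_state();print(s['time'],s['ee_pos'],s['tool_rot'],s['joint_pos'])
a=cams.grab_frame("wrist");b=cams.grab_frame("side")
o=np.hstack([cv2.resize(x,(400,300)) for x in(a,b)]);cv2.imwrite("pics/l1.png",o[:,:,::-1])
E
```

```text
5.2 [0.5353699  0.30696941 0.29460459] [-1.28746264e-04  4.22914526e-01  9.06169542e-01 -2.22322854e-04] [-4.73191455e-01  4.99260392e-01 -1.94375360e-01  1.60732236e+00
  1.07043213e-01  1.04596791e+00 -6.91488803e-04]
```

View pics/l1.png

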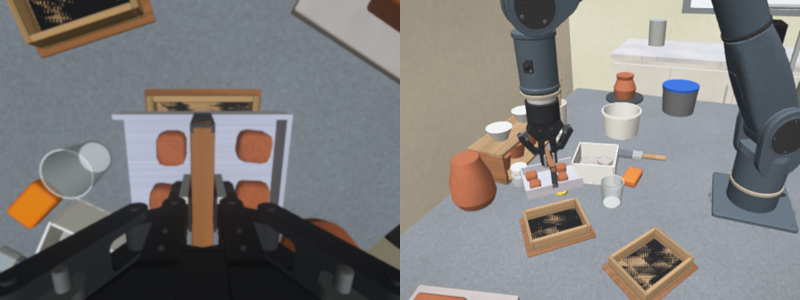

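The tray is lifted level and still holds all four lumps. Before swinging it over, I check that the brush pot (scene ~(340,540), side ~(310,225)) is clear of the path.

```bash
python3 - <<'E'
from h import *
k=1.42857
print("pot rim scene",[at("scene",np.array(p)/k,.13).round(3) for p in[(298,550),(383,550)]])
print("tri rim centre",tri(("scene",np.array((341,545))/k),("side",np.array((310,206))/k)))
print("stick tips",tri(("scene",np.array((324,484))/k),("side",np.array((287,178))/k)),tri(("scene",np.array((365,498))/k),("side",np.array((305,178))/k)))
s=ctrl.get_state();q=s['tool_rot'];r=R.from_quat(np.r_[q[1:],q[0]]).as_matrix()
b=np.array([.521,-.334]);u=b/np.linalg.norm(b);t=np.r_[b+u*.1,.274];print(t,np.degrees(np.arctan2(u[1],u[0])),r.T@(t-s['ee_pos'])/.15, np.degrees(np.arctan2(r[1,1],r[0,1])))
E
```

```text
pot rim scene [array([ 0.806, -0.343,  0.13 ]), array([ 0.864, -0.257,  0.13 ])]
tri rim centre (array([ 0.82598448, -0.29558404,  0.12101525]), [np.float64(0.891784995382875), np.float64(0.8917849953830299)])
stick tips (array([ 0.81932084, -0.26801608,  0.21123411]), [np.float64(37.075691934037025), np.float64(37.07569193403699)]) (array([ 0.81710933, -0.25706853,  0.19961697]), [np.float64(6.24003023635802), np.float64(6.240030236357845)])
[ 0.60518603 -0.38796955  0.274     ] -32.66291124898518 [-3.84992925 -2.61805405  0.1374952 ] 39.96423790615209
```

>>> servo_tool:
  turn:
    - [0,0,0]
    - [0,0,0]
    - [0,0,0]
    - [0,0,0]
    - [0,0,0]
    - [0,0,0]
    - [0,0,0]
    - [0,0,0]
    - [0,0,0]
    - [0,0,0]
    - [0,0,0]
    - [0,0,0]
    - [0,0,0]
    - [0,0,0]
    - [0,0,0]
    - [0,0,0]
    - [0,0,0]
    - [0,0,0]
    - [0,0,0]
    - [0,0,0]
  slide:
    - [-0.0275,-0.0187,0]
    - [-0.055,-0.0374,0]
    - [-0.0825,-0.0561,0]
    - [-0.11,-0.0748,0]
    - [-0.1375,-0.0935,0]
    - [-0.1375,-0.0935,0]
    - [-0.1375,-0.0935,0]
    - [-0.1375,-0.0935,0]
    - [-0.1375,-0.0935,0]
    - [-0.1375,-0.0935,0]
    - [-0.1375,-0.0935,0]
    - [-0.1375,-0.0935,0]
    - [-0.1375,-0.0935,0]
    - [-0.1375,-0.0935,0]
    - [-0.1375,-0.0935,0]
    - [-0.1375,-0.0935,0]
    - [-0.1375,-0.0935,0]
    - [-0.1375,-0.0935,0]
    - [-0.1375,-0.0935,0]
    - [-0.1375,-0.0935,0]
  jaw: [-1,-1,-1,-1,-1,-1,-1,-1,-1,-1,-1,-1,-1,-1,-1,-1,-1,-1,-1,-1]

```text
time: 6.97
ee_pos: [0.5794, -0.1427, 0.2949]
tool_rot: [-0.0, 0.424, 0.906, -0.0]
wrist_force: [0.0, 0.6, -3.1]
finger_gap: 0.149
finger_force: 58.6
```

>>> servo_tool:
  turn:
    - [0,0,0]
    - [0,0,0]
    - [0,0,0]
    - [0,0,0]
    - [0,0,0]
    - [0,0,0]
    - [0,0,0]
    - [0,0,0]
    - [0,0,0]
    - [0,0,0]
    - [0,0,0]
    - [0,0,0]
    - [0,0,0]
    - [0,0,0]
  slide:
    - [-0.1375,-0.0935,0]
    - [-0.1375,-0.0935,0]
    - [-0.1375,-0.0935,0]
    - [-0.1375,-0.0935,0]
    - [-0.1375,-0.0935,0]
    - [-0.1375,-0.0935,0]
    - [-0.1375,-0.0935,0]
    - [-0.1375,-0.0935,0]
    - [-0.11,-0.0748,0]
    - [-0.0825,-0.0561,0]
    - [-0.055,-0.0374,0]
    - [-0.0275,-0.0187,0]
    - [0,0,0]
    - [0,0,0]
  jaw: [-1,-1,-1,-1,-1,-1,-1,-1,-1,-1,-1,-1,-1,-1]

```text
time: 8.13
ee_pos: [0.6052, -0.3873, 0.2948]
tool_rot: [-0.0, 0.423, 0.906, 0.0]
wrist_force: [-1.2, 0.5, -2.8]
finger_gap: 0.154
finger_force: 58.6
```

>>> servo_tool:
  turn:
    - [0,0,0.007]
    - [0,0,0.014]
    - [0,0,0.021]
    - [0,0,0.0228]
    - [0,0,0.0228]
    - [0,0,0.0228]
    - [0,0,0.0228]
    - [0,0,0.0228]
    - [0,0,0.0228]
    - [0,0,0.0228]
    - [0,0,0.0228]
    - [0,0,0.0228]
    - [0,0,0.0228]
    - [0,0,0.0228]
    - [0,0,0.0228]
    - [0,0,0.0228]
    - [0,0,0.0228]
    - [0,0,0.021]
    - [0,0,0.014]
    - [0,0,0.007]
  slide:
    - [0,0,0]
    - [0,0,0]
    - [0,0,0]
    - [0,0,0]
    - [0,0,0]
    - [0,0,0]
    - [0,0,0]
    - [0,0,0]
    - [0,0,0]
    - [0,0,0]
    - [0,0,0]
    - [0,0,0]
    - [0,0,0]
    - [0,0,0]
    - [0,0,0]
    - [0,0,0]
    - [0,0,0]
    - [0,0,0]
    - [0,0,0]
    - [0,0,0]
  jaw: [-1,-1,-1,-1,-1,-1,-1,-1,-1,-1,-1,-1,-1,-1,-1,-1,-1,-1,-1,-1]

```text
time: 9.8
ee_pos: [0.6059, -0.3863, 0.295]
tool_rot: [-0.0, 0.878, 0.479, 0.0]
wrist_force: [-0.1, -0.4, -3.2]
finger_gap: 0.151
finger_force: 58.6
```

```bash
python3 - <<'E'
from h import *
import cv2
s=ctrl.get_state();q=s['tool_rot'];r=R.from_quat(np.r_[q[1:],q[0]]).as_matrix()
print(s['time'],s['ee_pos'],s['joint_pos'],r[:,1],r[:,2],"lip",s['ee_pos']+r@[0,-.07,.124])
b=cams.grab_frame("side");a=cams.grab_frame("scene")
o=np.hstack([cv2.resize(x,(400,300)) for x in(a,b)]);cv2.imwrite("pics/m1.png",o[:,:,::-1])
E
```

```text
9.8 [ 0.60590191 -0.38627234  0.2950437 ] [ 0.38418806  0.66243415  0.22679523  1.31983975 -0.15125996  1.17608994
  0.05202102] [ 8.41511775e-01 -5.40238754e-01 -1.42729621e-04] [ 3.17278472e-04  7.58411238e-04 -9.99999662e-01] lip [ 0.54703543 -0.34836158  0.17105373]
```

View pics/m1.png

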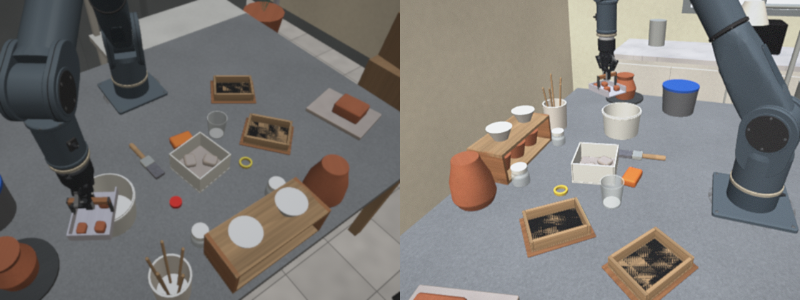

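The tray is level over the far side of the bucket, lip 30 mm past its axis, lumps still in. Now I tip it about the lip, pausing before the sliding angle to check.

>>> servo_tool:
  turn:
    - [0,0,0]
    - [0,0,0]
    - [0,0,0]
    - [-0.007,0,0]
    - [-0.0139,0,0]
    - [-0.0139,0,0]
    - [-0.0139,0,0]
    - [-0.0139,0,0]
    - [-0.0139,0,0]
    - [-0.0139,0,0]
    - [-0.0139,0,0]
    - [-0.007,0,0]
    - [0,0,0]
  slide:
    - [0,0,0.05]
    - [0,0,0.05]
    - [0,0,0.04]
    - [0,-0.018,-0.0102]
    - [0,-0.0361,-0.0204]
    - [0,-0.0361,-0.0204]
    - [0,-0.0361,-0.0204]
    - [0,-0.0361,-0.0204]
    - [0,-0.0361,-0.0204]
    - [0,-0.0361,-0.0204]
    - [0,-0.0361,-0.0204]
    - [0,-0.018,-0.0102]
    - [0,0,0]
  jaw: [-1,-1,-1,-1,-1,-1,-1,-1,-1,-1,-1,-1,-1]

```text
time: 10.98
ee_pos: [0.5648, -0.3621, 0.2907]
tool_rot: [0.152, 0.864, 0.473, 0.083]
wrist_force: [-1.1, 0.7, -4.5]
finger_gap: 0.152
finger_force: 58.8
```

```bash
cat > st.py <<'E'
from h import *
s=ctrl.get_state();q=s['tool_rot'];r=R.from_quat(np.r_[q[1:],q[0]]).as_matrix()
l=s['ee_pos']+r@[0,-.07,.124];u=np.array([.842,-.54])
print(s['time'],s['joint_pos'].round(2),"tilt",np.degrees(np.arccos(-r[2,2])),"lip",l,"radial off",(l[:2]-[.521,-.334])@u,s['finger_force'])
E
python3 st.py
```

```text
10.9833 [ 0.34  0.46  0.22  1.76 -0.15  0.58  0.06] tilt 19.969294556059868 lip [ 0.54508443 -0.34941978  0.15023109] radial off 0.02860577547359072 58.786266446113586
```

```bash
cat > kin.py <<'E'
import numpy as np
from scipy.spatial.transform import Rotation as R
from scipy.optimize import least_squares
data=[([-0.08381387,0.57635848,0.02484131,1.43769979,-0.01499826,1.12899277,-0.05646565],[.674757,0,.303233],[-.0004,.70708,.70714,-.0005]),
([-0.47244749,0.54482029,-0.18897536,1.65839912,0.11952129,0.95018735,-0.01075814],[.53892,.30576,.24965],[-.0003,.42467,.90535,-.0001]),
([-.473191455,.499260392,-.19437536,1.60732236,.107043213,1.04596791,-.000691],[.53537,.30697,.2946],[-.0001,.422915,.90617,-.0002]),
([.38418806,.66243415,.22679523,1.31983975,-.15125996,1.17608994,.05202102],[.6059,-.38627,.29504],[0,.878,.479,0])]
lim=np.array([[-2.76,2.76],[-.34,2.15],[-1.52,1.57],[.19,2.46],[-1.09,4.23],[.17,1.99],[-2.82,2.82]])
def fk(q,L,sg):
    q=np.array(q);r=R.identity();p=np.array([0,0,L[0]])
    for i in range(7):
        r=r*(R.from_rotvec([0,0,sg*q[i]]) if i%2==0 else R.from_rotvec([0,q[i],0]))
        if i==1:p=p+r.apply([L[4],L[6],L[1]])
        if i==3:p=p+r.apply([L[5],L[7],L[2]])
        if i==6:p=p+r.apply([0,L[8],L[3]])
    return p,r
def fit():
    best=None
    for sg in(1,-1):
        f=lambda L:np.r_[np.concatenate([fk(q,L,sg)[0]-p for q,p,_ in data]),1e-2*(np.array(L)-L0)]
        L0=np.array([.35,.42,.4,.3,0,0,0,0,0])
        s=least_squares(f,L0)
        if best is None or s.cost<best[0].cost:best=(s,sg)
    return best[0].x,best[1],best[0].fun[:12]
if __name__=="__main__":
    L,sg,e=fit();print(L.round(3),sg,e.round(4))
    for q,p,t in data:
        m=fk(q,L,sg)[1].as_matrix();d=R.from_quat(np.r_[t[1:],t[0]]).as_matrix();print((m.T@d).round(2).tolist())
E
python3 kin.py
```

```text
[ 0.323  0.56   0.393  0.329  0.009 -0.014 -0.031 -0.02   0.004] -1 [ 0.0002 -0.0001  0.0003 -0.0001  0.0001 -0.0003  0.     -0.      0.0002
 -0.0002  0.0001 -0.0002]
[[-0.0, -1.0, 0.0], [1.0, -0.0, -0.0], [0.0, 0.0, 1.0]]
[[0.0, -1.0, -0.0], [1.0, 0.0, 0.0], [-0.0, -0.0, 1.0]]
[[-0.0, -1.0, -0.0], [1.0, -0.0, -0.0], [0.0, -0.0, 1.0]]
[[-0.0, -1.0, -0.0], [1.0, -0.0, -0.0], [0.0, -0.0, 1.0]]
```

```bash
cat > plan.py <<'E'
from kin import *
L,sg,_=fit();F=R.from_matrix([[0,-1,0],[1,0,0],[0,0,1]])
C=np.array([.521,-.334])
def target(head,tilt,off,z):
    h=np.radians(head);hd=np.array([np.cos(h),np.sin(h),0]);y=-hd;zz=np.array([0,0,-1.])
    x=np.cross(y,zz);r=R.from_matrix(np.c_[x,y,zz])*R.from_rotvec([-np.radians(tilt),0,0])
    lip=np.r_[C,z]-hd*off
    return lip-r.apply([0,-.07,.124]),r
def ik(q0,p,r):
    def f(q):
        a,b=fk(q,L,sg);b=b*F
        return np.r_[(a-p)*10,(r.inv()*b).as_rotvec()*3,.003*(q-q0)]
    s=least_squares(f,np.clip(q0,lim[:,0]+.01,lim[:,1]-.01),bounds=(lim[:,0]+.0,lim[:,1]-.0));return s.x,np.abs(s.fun[:6]).max()
if __name__=="__main__":
    q00=np.array([.34,.46,.22,1.76,-.15,.58,.06])
    for psi in(0,-30,-60,-90,-120,30,60,90,120):
        q=q00
        for a in np.linspace(0,psi,7):q,e1=ik(q,*target(147+a,0,-.0+.025,.155))
        qy=q
        for t in np.arange(5,56,5):
            q,e=ik(q,*target(147+psi,t,.025,.155))
            if e>5e-3:break
        m=np.minimum(q-lim[:,0],lim[:,1]-q)
        print(psi,"e1 %.4f tilt %d e %.4f margin %.2f j%d"%(e1,t,e,m.min(),m.argmin()+1),q.round(2))
E
python3 plan.py
```

```text
0 e1 0.0000 tilt 40 e 0.2293 margin 0.00 j6 [-0.03  0.31  0.63  2.18 -1.09  0.17  0.99]
-30 e1 0.0000 tilt 55 e 0.0000 margin 0.00 j7 [-0.28  0.43  0.44  2.4   1.9   0.64 -2.82]
-60 e1 0.0000 tilt 55 e 0.0000 margin 0.30 j6 [-0.73  0.95  1.26  2.04  0.12  0.47 -1.5 ]
-90 e1 0.0000 tilt 55 e 0.0000 margin 0.45 j3 [-0.5   1.03  1.12  1.6   0.06  1.12 -1.76]
-120 e1 0.0000 tilt 55 e 0.0000 margin 0.29 j6 [-0.2   1.15  1.06  1.15 -0.07  1.7  -1.97]
30 e1 0.0000 tilt 45 e 0.1013 margin 0.00 j5 [ 1.33  0.44 -0.77  2.13 -1.09  0.17  1.7 ]
60 e1 0.0000 tilt 55 e 0.0000 margin 0.29 j5 [ 1.54  0.72 -0.86  1.94 -0.8   0.59  2.02]
90 e1 0.0000 tilt 55 e 0.0000 margin 0.57 j5 [ 1.29  0.83 -0.62  1.52 -0.52  1.19  2.05]
120 e1 0.0000 tilt 55 e 0.0000 margin 0.28 j6 [ 1.06  1.01 -0.56  1.07 -0.32  1.71  2.16]
```

Joint 6 would hit its limit tipping radially, but tipping sideways (heading turned +90°) stays in range. I untilt first, then yaw around the bucket axis.

>>> servo_tool:
  turn:
    - [0.007,0,0]
    - [0.0139,0,0]
    - [0.0139,0,0]
    - [0.0139,0,0]
    - [0.0139,0,0]
    - [0.0139,0,0]
    - [0.0139,0,0]
    - [0.0139,0,0]
    - [0.007,0,0]
    - [0,0,0]
  slide:
    - [0,0.018,0.0102]
    - [0,0.0361,0.0204]
    - [0,0.0361,0.0204]
    - [0,0.0361,0.0204]
    - [0,0.0361,0.0204]
    - [0,0.0361,0.0204]
    - [0,0.0361,0.0204]
    - [0,0.0361,0.0204]
    - [0,0.018,0.0102]
    - [0,0,0]
  jaw: [-1,-1,-1,-1,-1,-1,-1,-1,-1,-1]

```text
time: 11.82
ee_pos: [0.6068, -0.3886, 0.2738]
tool_rot: [-0.001, 0.877, 0.48, -0.001]
wrist_force: [0.3, -0.1, -3.3]
finger_gap: 0.151
finger_force: 58.8
```

>>> servo_tool:
  turn:
    - [0,0,-0.0083]
    - [0,0,-0.0167]
    - [0,0,-0.025]
    - [0,0,-0.025]
    - [0,0,-0.025]
    - [0,0,-0.025]
    - [0,0,-0.025]
    - [0,0,-0.025]
    - [0,0,-0.025]
    - [0,0,-0.025]
    - [0,0,-0.025]
    - [0,0,0]
  slide:
    - [0.0173,0,0]
    - [0.0345,0,0]
    - [0.0518,0,0]
    - [0.0518,0,0]
    - [0.0518,0,0]
    - [0.0518,0,0]
    - [0.0518,0,0]
    - [0.0518,0,0]
    - [0.0518,0,0]
    - [0.0518,0,0]
    - [0.0518,0,0]
    - [0,0,0]
  jaw: [-1,-1,-1,-1,-1,-1,-1,-1,-1,-1,-1,-1]

```text
time: 12.82
ee_pos: [0.6222, -0.312, 0.2763]
tool_rot: [0.0, 0.624, 0.781, 0.001]
wrist_force: [-0.6, 0.8, -2.9]
finger_gap: 0.151
finger_force: 58.8
```

```bash
python3 st.py
```

```text
12.8167 [ 0.39  0.63  0.01  1.41 -0.01  1.1   0.63] tilt 0.08388437082639215 lip [ 0.55404011 -0.32732044  0.1522071 ] radial off 0.024212813053807104 58.79346549510956
```

>>> servo_tool:
  turn:
    - [0,0,-0.0125]
    - [0,0,-0.025]
    - [0,0,-0.025]
    - [0,0,-0.025]
    - [0,0,-0.025]
    - [0,0,-0.025]
    - [0,0,-0.025]
    - [0,0,-0.025]
    - [0,0,-0.025]
    - [0,0,-0.025]
    - [0,0,-0.0125]
    - [0,0,0]
  slide:
    - [0.0259,0,0]
    - [0.0518,0,0]
    - [0.0518,0,0]
    - [0.0518,0,0]
    - [0.0518,0,0]
    - [0.0518,0,0]
    - [0.0518,0,0]
    - [0.0518,0,0]
    - [0.0518,0,0]
    - [0.0518,0,0]
    - [0.0259,0,0]
    - [0,0,0]
  jaw: [-1,-1,-1,-1,-1,-1,-1,-1,-1,-1,-1,-1]

```text
time: 13.82
ee_pos: [0.5804, -0.2504, 0.2762]
tool_rot: [0.0, 0.281, 0.96, -0.0]
wrist_force: [0.5, -0.1, -3.6]
finger_gap: 0.158
finger_force: 58.8
```

```bash
cat >> st.py <<'E'
h=-r[:,1].copy();h[2]=0;h/=np.linalg.norm(h);v=np.r_[.521,-.334,l[2]]-l
print("heading",np.degrees(np.arctan2(h[1],h[0])),"axis ahead of lip",v@h,"lateral",v@np.cross([0,0,1],h), "axis-lip in tool",r.T@v/.15)
E
python3 st.py
```

```text
13.8167 [ 0.46  0.54 -0.2   1.59  0.12  1.02  1.22] tilt 0.02658465996178883 lip [ 0.5426742  -0.30944378  0.15224747] radial off 0.004989321249941636 58.79449546337128
heading -122.61252906761565 axis ahead of lip 0.03236597204917639 lateral -0.005022234007397952 axis-lip in tool [ 3.34815705e-02 -2.15773145e-01  1.64222073e-05]
```

>>> servo_tool:
  turn:
    - [-0.007,0,0]
    - [-0.0139,0,0]
    - [-0.0139,0,0]
    - [-0.0139,0,0]
    - [-0.0139,0,0]
    - [-0.0139,0,0]
    - [-0.0139,0,0]
    - [-0.0139,0,0]
    - [-0.007,0,0]
    - [0,0,0]
  slide:
    - [0.016,-0.018,-0.0102]
    - [0.017,-0.0361,-0.0204]
    - [0,-0.0361,-0.0204]
    - [0,-0.0361,-0.0204]
    - [0,-0.0361,-0.0204]
    - [0,-0.0361,-0.0204]
    - [0,-0.0361,-0.0204]
    - [0,-0.0361,-0.0204]
    - [0,-0.018,-0.0102]
    - [0,0,0]
  jaw: [-1,-1,-1,-1,-1,-1,-1,-1,-1,-1]

```text
time: 14.65
ee_pos: [0.5507, -0.2897, 0.2929]
tool_rot: [0.049, 0.279, 0.944, 0.167]
wrist_force: [0.4, -0.1, -4.2]
finger_gap: 0.151
finger_force: 58.8
```

```bash
python3 st.py; python3 - <<'E'
from plan import *
from plant import ctrl
q=np.array(ctrl.get_state()['joint_pos'])
for t in range(20,61,2):
    q,e=ik(q,*target(-122.6,t,.03,.152))
    if t%10==0:print(t,q.round(2),e)
E
```

```text
14.65 [ 0.81  0.54 -0.38  1.62 -0.19  0.99  1.57] tilt 20.02336648246084 lip [ 0.53795474 -0.30925102  0.15240021] radial off 0.0009114376062993394 58.841784596443176
heading -122.96050332242022 axis ahead of lip 0.02998993959557091 lateral -0.000760850208936915 axis-lip in tool [ 0.00510058 -0.18784761 -0.06845556]
20 [ 0.82  0.55 -0.38  1.6  -0.18  1.    1.59] 7.164546168836328e-08
30 [ 0.98  0.6  -0.46  1.59 -0.31  1.03  1.76] 2.2281715882782605e-07
40 [ 1.12  0.68 -0.53  1.57 -0.42  1.09  1.9 ] 1.6848758059573315e-07
50 [ 1.24  0.78 -0.59  1.54 -0.5   1.15  2.01] 1.2980302926263176e-07
60 [ 1.32  0.89 -0.64  1.5  -0.56  1.23  2.1 ] 1.0707741052162767e-07
```

>>> servo_tool:
  turn:
    - [-0.0139,0,0]
    - [-0.0139,0,0]
    - [-0.0139,0,0]
    - [-0.0139,0,0]
    - [-0.0139,0,0]
    - [-0.0139,0,0]
    - [-0.0139,0,0]
    - [-0.0139,0,0]
    - [-0.0139,0,0]
    - [-0.0139,0,0]
    - [-0.0139,0,0]
    - [-0.0139,0,0]
    - [-0.0139,0,0]
    - [-0.0139,0,0]
    - [-0.007,0,0]
    - [0,0,0]
    - [0,0,0]
    - [0,0,0]
    - [0,0,0]
    - [0,0,0]
  slide:
    - [0,-0.0361,-0.0204]
    - [0,-0.0361,-0.0204]
    - [0,-0.0361,-0.0204]
    - [0,-0.0361,-0.0204]
    - [0,-0.0361,-0.0204]
    - [0,-0.0361,-0.0204]
    - [0,-0.0361,-0.0204]
    - [0,-0.0361,-0.0204]
    - [0,-0.0361,-0.0204]
    - [0,-0.0361,-0.0204]
    - [0,-0.0361,-0.0204]
    - [0,-0.0361,-0.0204]
    - [0,-0.0361,-0.0204]
    - [0,-0.0361,-0.0204]
    - [0,-0.018,-0.0102]
    - [0,0,0]
    - [0,0,0]
    - [0,0,0]
    - [0,0,0]
    - [0,0,0]
  jaw: [-1,-1,-1,-1,-1,-1,-1,-1,-1,-1,-1,-1,-1,-1,-1,-1,-1,-1,-1,-1]

```text
time: 16.32
ee_pos: [0.5051, -0.3602, 0.2824]
tool_rot: [0.133, 0.247, 0.847, 0.453]
wrist_force: [0.6, -0.8, -2.9]
finger_gap: 0.154
finger_force: 59.2
```

```bash
python3 st.py; python3 - <<'E'
from h import *
import cv2
a=cams.grab_frame("scene")[190:370,50:290];b=cams.grab_frame("side")[60:240,220:460];c=cams.grab_frame("wrist")
o=np.vstack([np.hstack([cv2.resize(x,(400,300)) for x in(a,b)]),np.hstack([cv2.resize(c,(400,300)),np.zeros((300,400,3),np.uint8)])]);cv2.imwrite("pics/p1.png",o[:,:,::-1])
E
```

```text
16.3167 [ 1.27  0.79 -0.64  1.58 -0.58  1.16  2.05] tilt 56.28326036022169 lip [ 0.53976028 -0.30605027  0.15533777] radial off 0.0007032971418536318 59.22700881958008
heading -122.47059590122358 axis ahead of lip 0.03365203667497232 lateral -0.0008221465501335344 axis-lip in tool [ 0.00516842 -0.12453233 -0.18661876]
```

View pics/p1.png

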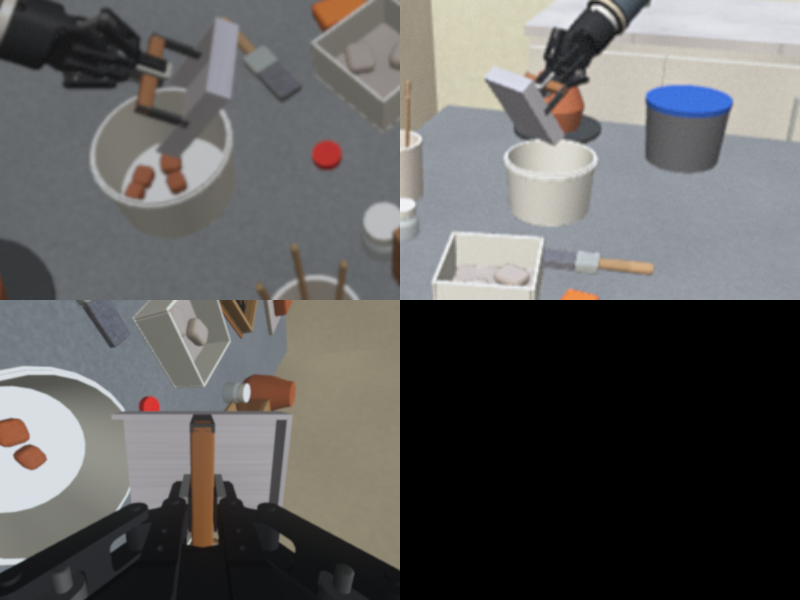

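All four lumps lie on the bucket floor, at scene-crop (143,173), (137,188), (170,163) and (176,182). The tray is tipped 56° with its lip at 155 mm, clear of the rim.

```bash
python3 -c "
from plant import workorder,ctrl
print(abs(ctrl.get_state()['dq']).max(),workorder.job_done())"
```

```text
the job is handed in; nothing more can be done
0.00470125869233246 None
```

I emptied the tray into the round bucket and handed the job in: all four clay lumps lie inside, and the tray is held still at 56° with its lip about 45 mm above the rim. No verdict came back.

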